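Reset the tripped cutout at the rotor check station

TASK

The thermal cutout on the bench has tripped: reset it by pushing its lever firmly all the way to the off side (red marks) until it has gone home against the springy end stop and the reset catch has let go, then throw the lever fully over to on (green marks) and leave it there. Feel for the end stop and push no harder than needed: do not strain the lever against its stops or against the catch, and leave the other things on the bench where they are.

Things in the scene. Friction and masses are not known exactly. Their poses are not given: they have to be found in the camera images.
- cutout: Thermal cutout, fixed: grey box 124 (x) by 76 (y) by 80 mm high on a base plate 150 x 50 x 6 mm. Origin: centre of its underside, z up. Its top has two red marks on the -x half (off side), two green marks on the +x half (on side) and a black slot along x for the lever. Hinge along the box's y, 62 mm above the origin. Place and yaw vary.
- paddle: The lever. Origin on the hinge axis, z along the lever to its free end, y along the hinge, x to the on side when upright. Black plate with a white band at its end, 10 mm thick (x), 30 mm wide (y), from 45 to 110 mm from the hinge, on a 10 x 12 mm steel neck. It only turns about the hinge; dry friction (0.06 Nm) keeps it where it is left.
- trip_lever (a joint): Angle of the lever about its hinge (rad): 0 upright, negative towards off (red, box -x), positive towards on (green, box +x). Starts between -0.08 and 0.08 (tripped). Until reset, a hidden catch blocks it hard somewhere from 0.1 to 0.53. Once reset it swings freely to a springy on stop felt at 0.65; above 0.58 counts as on.
- paddle_end (a point): Middle of the lever's free end, 110 mm from the hinge axis (172 mm above the bench when upright). Moments about the hinge: 0.62 Nm is 6 N square to the lever here, 8 N at 80 mm from the hinge, 10 N at 60 mm; 0.9 Nm is 8, 11 and 15 N.
- hinge (a point): Middle of the hinge axis. The sprung off stop is hidden and set differently each time: first felt anywhere from -0.3 to -0.78 rad, then stiffening steeply. The catch lets go 1.5 mm into the spring, at 0.45 to 0.62 Nm about the hinge. Above 0.9 Nm, 0.05 to 0.08 rad further, the lever is strained: failure, as is so much against catch or on stop.
- tab (a point): Point on the box's -y side where a yellow tab (14 mm wide, 10 mm high) stands some 15 mm out while tripped (within 10 mm along x); when the catch has let go, it snaps in to about 1 mm. Show only, cannot be pushed.
- bucket0: Dented stainless rotor bucket, open cup 62 mm across, 75 mm high, with two stub pins; origin centre of underside. Bystander.
- bucket1: Dented stainless rotor bucket, open cup 62 mm across, 75 mm high, with two stub pins; origin centre of underside. Bystander.
- bucket2: Dented stainless rotor bucket, open cup 62 mm across, 75 mm high, with two stub pins; origin centre of underside. Bystander.
- hex_key: Hex key with red handle, lying, 146 mm long, handle 18 mm thick; origin under its middle. Bystander.
- rotor_knob: Black bakelite rotor knob, 52 mm across, 42 mm high; origin centre of underside. Bystander.
- magnifier: Green glass magnifier puck, 64 mm across, 24 mm high; origin centre of underside. Bystander.

How it is judged:
By the outcome, as a careful person would: the job done as asked, in the order asked, and still so for the second after the job is handed in, with the robot touching nothing.
It also fails if it takes over 67 s, if anything falls off the work surface, if the arm or the gripper's body presses on something with over 40 N, if the wrist force passes 120 N, or if a joint passes its speed limit or range.

ROBOT

A 6-joint arm with a two-finger parallel gripper is mounted at the origin on the work surface. World frame = base frame: x ahead of the robot, y to its left, z up, the work surface at z = 0. Lengths are in m, angles in degrees, forces in N, time in s.
With the tool pointing down it reaches from about 0.35 to 0.875 m from the base axis. Payload 4.2 kg.
Tool frame: the origin (TCP) lies midway between the tips of the shut fingers; the grasp point (between the pads) lies 19 mm behind it (r.grasp_offset is the distance from the TCP to the grasp point, in m); z points along the fingers, y is the direction in which the jaws open and shut (so a half turn about z gives the same grasp; the last joint's range is limited). The gripper opens to 87 mm and grips with 3 to 60 N. Pads are 19 mm wide; open, the fingers measure 117 mm over their backs; the gripper's body (75 mm by 190 mm) begins 51 mm behind the grasp point.
Start: joints at [-57.834, 22.042, 0.453, 0, -68.411, -14.817], TCP at [0.186, -0.597, 0.223] pointing down, gripper open.
Joint ranges: [-179.83, 179.83], [-69.29, 118.12], [-61.27, 80.66], [-181.25, 117.63], [-171.15, -9.14], [-177.46, 177.46]. Speed limits (degrees/s): [159.86, 159.86, 180, 180, 180, 180].

INTERFACE

Orientations are given as a 3x3 rotation matrix whose columns are the frame's x, y, z axes.
In Python, from station import r gives the robot as it stands.
- The arm moves only by the shell command python3 -m crank 'ROWS'. ROWS is JSON, a list of rows, each a list of 3 entries, a list of its own where there are three numbers: the closure, from -1 (fully open) to 1 (shut), so that 0 is half open, then the shift along the tool's x, y, z as a fraction of full scale, then the turn, a rotation vector about the tool's x, y, z as a fraction of full scale. In form: [[fingers, [dx, dy, dz], [wx, wy, wz]], ...]. A call has 1 to 8 rows; each row shifts and turns the commanded pose from where the row before left it, along the tool's axes as they then stand; what a row does not reach is not made up. Full scale, the value 1, is 100 mm for a shift and 45 degrees for a turn. A row lasts 1/10 s, in which the tool goes at most 50 mm and 8.59 degrees, less where a joint would pass 70% of its speed; a pose out of reach is approached as far as the arm can. A call with a number of a shift or a turn outside -1 to 1 is refused whole. A call with a gripper value outside its range is refused whole. The fingers move at their own pace and stop on an object; the grip force is fixed at half the most. Time passes only in rows, so rows that do not move let the fingers close. It gives the time, the measured TCP pose, the force and the opening at its end, in the units of the state.
- r.sense(): the state, without advancing time (a new reading comes with each control period).
- r.capture(name): name is "scene" or "side" or "wrist"; returns a dict with "img" (400x640x3 uint8, blue, green, red), "fx", "fy", "cx", "cy" (pixels), "dist" ([k1, k2, p1, p2, k3] as OpenCV has them; the pictures are not rectified), "R" (3x3) and "t" (3): a world point X has camera coordinates R X + t. Camera axes: x right, y down, z forward; pixel columns grow to the right and rows downward; lengths in m; the calibration is good to about 2 mm. A picture is of the moment at which its call begins. There is no depth.
- r.finish_job(): hands the job in, once; it reports no verdict.
The state is a dict: "time_s": time; "joints": joint angles; "joint_velocities": joint speeds; "effort": joint torques, N m; "tcp_pos": TCP position; "ee_rot": TCP orientation; "wrist_force": force on the tool from outside, world axes, zero at the start; "moment": the same for the moment, N m; "gripper_width": opening from 0.0 (shut) to 1.0 (fully open).
Only numpy, scipy, OpenCV 4.12 (cv2) and the standard library are available. Lean on these libraries where they do the work, as an engineer would, in place of code of your own. Each camera call takes 0.05 s, during which the arm holds its last target.

## Working session

There is one attempt and no reset: what is moved stays moved. The work goes in short steps, Python scripts to look and compute and a shell command to move; the robot and the scene stay as the last step left them, time stands still between calls to the robot, and variables do not carry over. Pictures are saved under pics/ and viewed, and the job is handed in when it is done.

```bash
ls; mkdir -p pics
python3 - <<'E'
from station import r
import cv2
for n in ["scene","side"]:
    c=r.capture(n); cv2.imwrite(f"pics/{n}0.png",c["img"]); print(n,c["fx"],c["cx"],c["cy"],c["dist"],c["R"],c["t"])
s=r.sense(); print(s)
E
```

```text
pics
scene 518.8907290368155 318.2088288232548 200.54438888216833 [-0.14671154  0.          0.          0.          0.        ] [[-0.62110218  0.78358533  0.01503713]
 [ 0.49793417  0.4093545  -0.76451976]
 [-0.60522198 -0.46735738 -0.64442488]] [ 0.34654833 -0.15292306  1.71517345]
side 367.70462938111166 322.8088134833639 198.91680742044593 [0.02583613 0.         0.         0.         0.        ] [[-0.70120538 -0.71270451 -0.01906066]
 [-0.50173604  0.5122818  -0.69701385]
 [ 0.50652934 -0.47918644 -0.71680429]] [0.37238741 0.36939463 0.70388232]
{'time_s': 0.1, 'joints': array([-5.78352920e+01,  2.20839172e+01,  3.88756650e-01, -2.43962833e-02,
       -6.84116903e+01, -1.48149438e+01]), 'joint_velocities': array([-0.04088298, -0.13399818,  0.16150904,  0.14743599,  0.01998191,
        0.07416472]), 'effort': array([-4.46234926e-04, -3.91690457e+01,  1.87934518e+01,  4.23184946e+00,
        1.34444906e-02, -7.29152521e-05]), 'tcp_pos': array([ 0.18621493, -0.59605634,  0.22160491]), 'ee_rot': array([[-9.54548940e-01, -2.98053500e-01, -6.57611314e-04],
       [-2.98054211e-01,  9.54547267e-01,  1.78942361e-03],
       [ 9.43771136e-05,  1.90409623e-03, -9.99998183e-01]]), 'wrist_force': array([-0.39322847, -0.59603968,  0.92569193]), 'moment': array([-0.02325354,  0.00078001,  0.02842985]), 'gripper_width': 1.0000129466167222}
```

View pics/scene0.png

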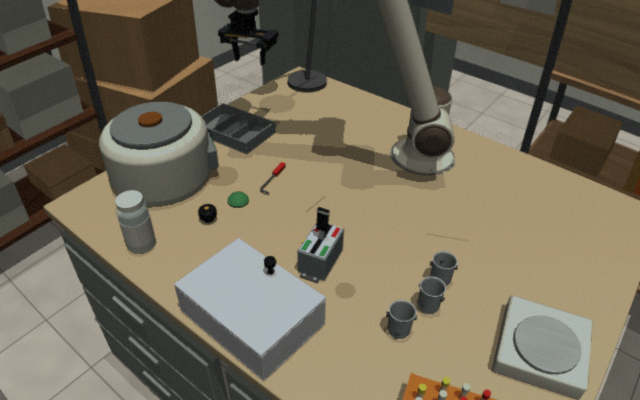

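View pics/side0.png

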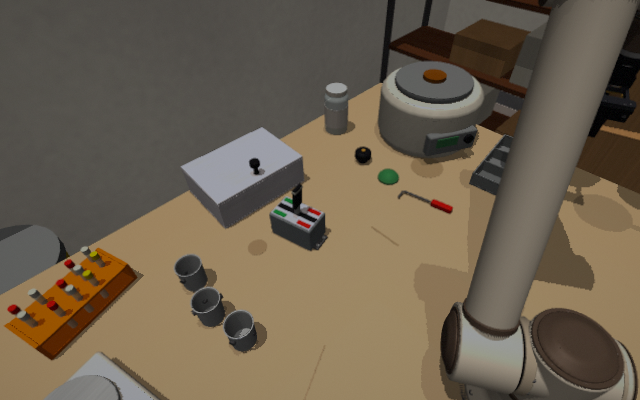

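The cutout is at about (322,250) in scene and (298,222) in side, with the lever at about (322,215) and (297,195). Next I'll locate the marks and the lever end.

```bash
cat > h.py <<'E'
import numpy as np, cv2
def K(c): return np.array([[c["fx"],0,c["cx"]],[0,c["fy"],c["cy"]],[0,0,1.]])
def ray(c,uv):
    p=cv2.undistortPoints(np.array([[uv]],float),K(c),np.array(c["dist"],float))[0,0]
    R=np.array(c["R"]);t=np.array(c["t"])
    return -R.T@t, R.T@np.array([p[0],p[1],1.])
def onz(c,uv,z):
    o,d=ray(c,uv); return o+d*(z-o[2])/d[2]
def tri(rays):
    A=np.zeros((3,3));b=np.zeros(3)
    for o,d in rays:
        d=d/np.linalg.norm(d);P=np.eye(3)-np.outer(d,d);A+=P;b+=P@o
    x=np.linalg.solve(A,b)
    return x,[np.linalg.norm(np.cross(x-o,d/np.linalg.norm(d))) for o,d in rays]
def proj(c,X):
    q,_=cv2.projectPoints(np.array([X],float),cv2.Rodrigues(np.array(c["R"]))[0],np.array(c["t"]),K(c),np.array(c["dist"],float));return q[0,0]
def blobs(c,box,col,mn=4):
    x0,y0,x1,y1=box; h=cv2.cvtColor(c["img"],cv2.COLOR_BGR2HSV)[y0:y1,x0:x1]
    H,S,V=[h[...,i].astype(int) for i in range(3)]
    if col=="red": m=((H<8)|(H>172))&(S>140)&(V>70)
    if col=="green": m=(H>45)&(H<85)&(S>110)&(V>50)
    if col=="yellow": m=(H>20)&(H<35)&(S>150)&(V>90)
    n,l,st,ce=cv2.connectedComponentsWithStats(m.astype(np.uint8))
    return [(ce[i]+[x0,y0],st[i,4]) for i in range(1,n) if st[i,4]>=mn]
E
python3 - <<'E'
from station import r
from h import *
for n,b in [("scene",(285,195,360,285)),("side",(255,175,345,260))]:
    c=r.capture(n)
    for col in("red","green","yellow"):
        for p,a in blobs(c,b,col): print(n,col,p.round(1),a,onz(c,p,.08).round(4))
    x0,y0,x1,y1=b
    cv2.imwrite(f"pics/{n}z.png",cv2.resize(c["img"][y0:y1,x0:x1],None,fx=6,fy=6,interpolation=cv2.INTER_CUBIC))
E
```

```text
scene red [335.4 231.8] 32 [0.5497 0.0472 0.08  ]
scene red [315.8 229.6] 5 [0.5746 0.0039 0.08  ]
scene green [305.9 244.4] 35 [0.6313 0.0181 0.08  ]
scene green [323.8 250.4] 36 [0.6198 0.0646 0.08  ]
side red [313.6 211.3] 39 [ 5.623e-01 -1.000e-04  8.000e-02]
side red [303.3 224. ] 43 [0.55   0.0465 0.08  ]
side green [288.7 200.3] 26 [0.6369 0.0186 0.08  ]
side green [279.5 212.8] 39 [0.6202 0.0639 0.08  ]
```

View pics/scenez.png

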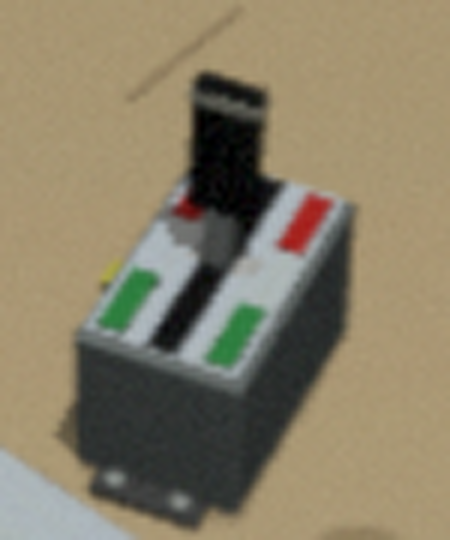

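View pics/sidez.png

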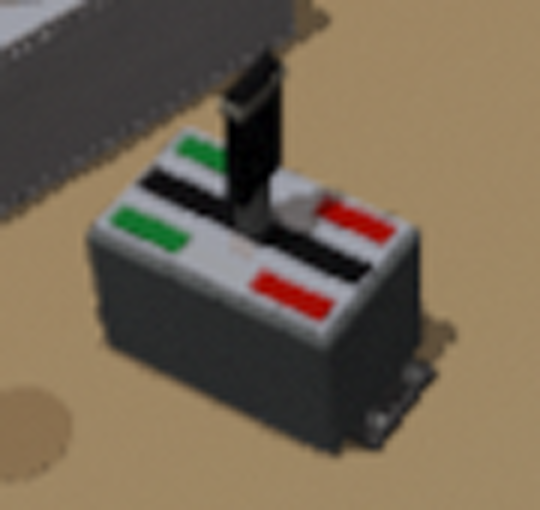

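Run:
```python
from station import r
from h import *
a=r.capture("scene");b=r.capture("side")
for nm,p,q in [("knob",(270,261),(255,162)),("box corner top",(323,297),(185,170)),("box near corner top",(240,242),(302,160)),("cornerA",(323,297),(236,194)),("cornerB",(323,297),(223,208)),("levertop",(323.5,210.5),(297.5,188))]:
    x,e=tri([ray(a,p),ray(b,q)]); print(nm,x.round(4),np.round(e,4))
c=np.array([.5908,.0323]);u=np.array([.9709,.2396])
s=r.sense();T=s["tcp_pos"];R=s["ee_rot"]
for du,z in [(.055,.222)]:
    t=np.r_[c+u*du,z]; print(t,(R.T@(t-T)).round(4))
```

```text
knob [0.7647 0.0223 0.1352] [0.0019 0.0019]
box corner top [0.8038 0.1963 0.1868] [0.0074 0.0074]
box near corner top [ 0.7298 -0.1121  0.0829] [0.0012 0.0012]
cornerA [0.7356 0.1316 0.0898] [0.0231 0.0231]
cornerB [0.7361 0.1542 0.0812] [0.001 0.001]
levertop [0.5825 0.0304 0.1669] [0.0024 0.0024]
[0.6441995 0.045478  0.222    ] [-6.284e-01  4.762e-01  5.000e-04]
```

```bash
python3 - <<'E'
from station import r
from h import *
a=r.capture("scene");b=r.capture("side")
for p in [(208,178),(215,165),(218,150)]: print(onz(a,p,0.).round(3))
for q in [(425,152),(400,140),(460,140)]: print(onz(b,q,0.).round(3))
print(tri([ray(a,(150,118)),ray(b,(435,76))]))
E
python3 -m crank '[[1,[-0.37,0.3,-0.1],[0,0,0.073]],[1,[-0.39,0.3,-0.1],[0,0,0]],[1,[-0.39,0.3,0],[0,0,0]],[1,[-0.39,0.3,0],[0,0,0]]]'
```

```text
[ 0.538 -0.452  0.   ]
[ 0.478 -0.486  0.   ]
[ 0.413 -0.541  0.   ]
[ 0.546 -0.488  0.   ]
[ 0.645 -0.483  0.   ]
[ 0.499 -0.623  0.   ]
(array([ 0.6184754 , -0.58035946,  0.20594524]), [np.float64(0.00014265003636383252), np.float64(0.00014265003636383547)])
time_s: 0.8
tcp_pos: [0.3051, -0.44, 0.2431]
ee_rot: [[-0.97, -0.242, 0.001], [-0.242, 0.97, -0.001], [-0.001, -0.001, -1.0]]
wrist_force: [0.6, -1.0, 0.0]
gripper_width: 0.722
```

```bash
python3 -m crank '[[1,[-0.33,0.29,0],[0,0,0]],[1,[-0.33,0.29,0],[0,0,0]],[1,[-0.33,0.29,0],[0,0,0]],[1,[-0.33,0.29,0],[0,0,0]],[1,[-0.33,0.29,0],[0,0,0]],[1,[-0.33,0.29,0],[0,0,0]],[1,[-0.33,0.29,0],[0,0,0]],[1,[-0.33,0.29,0],[0,0,0]]]'
python3 -m crank '[[1,[-0.3,0.25,0],[0,0,0]],[1,[-0.3,0.25,0],[0,0,0]],[1,[0,0,0],[0,0,0]],[1,[0,0,0],[0,0,0]],[1,[0,0,0],[0,0,0]]]'
cat > m.py <<'E'
from station import r
from h import *
import sys
c=np.array([.5908,.0323]);u=np.array([.9709,.2396]);v=np.array([-.2396,.9709])
s=r.sense();T=s["tcp_pos"]
f=s["wrist_force"]
print("t",s["time_s"],"uvz mm",np.round([(T[:2]-c)@u*1e3,(T[:2]-c)@v*1e3,T[2]*1e3],1),"F uvz",np.round([f[:2]@u,f[:2]@v,f[2]],2), "w",s["gripper_width"])
if len(sys.argv)>1:
    a=r.capture("scene")
    print("yellow",[(p.round(1),n) for p,n in blobs(a,(290,225,315,260),"yellow",1)])
    cv2.imwrite("pics/"+sys.argv[1],np.hstack([cv2.resize(a["img"][170:285,270:375],None,fx=4,fy=4,interpolation=cv2.INTER_CUBIC)]))
E
python3 m.py p1.png
```

```text
time_s: 1.6
tcp_pos: [0.5047, -0.1504, 0.2429]
ee_rot: [[-0.97, -0.243, 0.001], [-0.243, 0.97, -0.0], [-0.001, -0.0, -1.0]]
wrist_force: [0.8, -0.6, 0.5]
gripper_width: 0.028
time_s: 2.1
tcp_pos: [0.5495, -0.0895, 0.2425]
ee_rot: [[-0.97, -0.243, -0.0], [-0.243, 0.97, -0.0], [0.0, 0.0, -1.0]]
wrist_force: [0.2, -0.0, 0.3]
gripper_width: 0.001
t 2.1 uvz mm [ -69.3 -108.4  242.5] F uvz [ 0.19 -0.08  0.3 ] w 0.0009788691159344266
yellow []
```

```bash
python3 -m crank '[[1,[-0.42,0,0],[0,0,0]],[1,[-0.42,0.1,0],[0,0,0]],[1,[-0.4,0.2,0],[0,0,0]],[1,[0,0.4,0],[0,0,0]],[1,[0,0.38,0],[0,0,0]],[1,[0,0,0.4],[0,0,0]],[1,[0,0,0.4],[0,0,0]],[1,[0,0,0.2],[0,0,0]]]'
python3 -m crank '[[1,[0,0,0],[0,0,0]],[1,[0,0,0],[0,0,0]],[1,[0,0,0],[0,0,0]]]'
python3 m.py p2.png
```

```text
time_s: 2.95
tcp_pos: [0.6416, 0.0448, 0.1391]
ee_rot: [[-0.97, -0.241, -0.005], [-0.241, 0.97, -0.001], [0.005, 0.001, -1.0]]
wrist_force: [-1.0, -0.1, -0.1]
gripper_width: 0.008
time_s: 3.25
tcp_pos: [0.6453, 0.0455, 0.1448]
ee_rot: [[-0.97, -0.242, 0.004], [-0.242, 0.97, 0.001], [-0.004, -0.0, -1.0]]
wrist_force: [-0.2, -0.0, 0.1]
gripper_width: 0.003
t 3.25 uvz mm [ 56.1  -0.3 144.8] F uvz [-0.16  0.01  0.06] w 0.0028601926330594153
yellow []
```

View pics/p2.png

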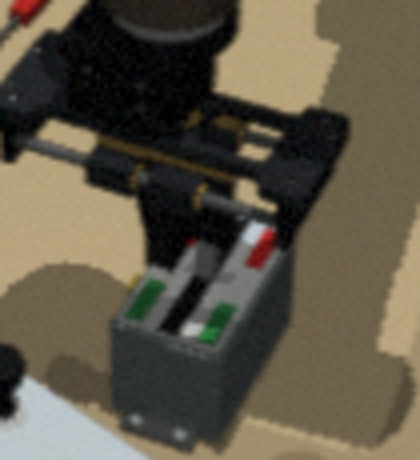

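```bash
sed -i 's/(S>150)&(V>90)/(S>130)\&(V>50)/' h.py
python3 -m crank '[[1,[0.2,0,0.02],[0,0,0]],[1,[0.1,0,0],[0,0,0]],[1,[0.1,0,0],[0,0,0]],[1,[0.04,0,0],[0,0,0]],[1,[0.04,0,0],[0,0,0]],[1,[0.02,0,0],[0,0,0]],[1,[0.02,0,0],[0,0,0]],[1,[0,0,0],[0,0,0]]]'
python3 m.py p3.png
```

```text
time_s: 4.1
tcp_pos: [0.5938, 0.0333, 0.1406]
ee_rot: [[-0.97, -0.243, 0.0], [-0.243, 0.97, 0.0], [-0.0, -0.0, -1.0]]
wrist_force: [-0.1, -0.1, 0.9]
gripper_width: 0.007
t 4.1 uvz mm [  3.1   0.3 140.6] F uvz [-0.12 -0.04  0.89] w 0.00706678843254505
yellow [(array([303., 240.]), np.int32(3))]
```

View pics/p3.png

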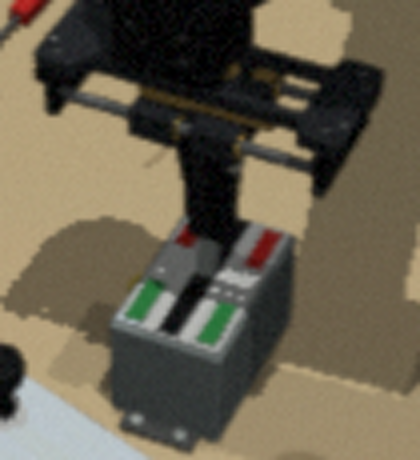

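```bash
python3 -m crank '[[1,[0.015,0,0],[0,0,0]],[1,[0.015,0,0],[0,0,0]],[1,[0.015,0,0],[0,0,0]],[1,[0.015,0,0],[0,0,0]]]'
python3 m.py
python3 -m crank '[[1,[0.01,0,0],[0,0,0]],[1,[0.01,0,0],[0,0,0]],[1,[0.01,0,0],[0,0,0]],[1,[0.01,0,0],[0,0,0]]]'
python3 m.py
```

```text
time_s: 4.55
tcp_pos: [0.5876, 0.0317, 0.1403]
ee_rot: [[-0.97, -0.243, -0.0], [-0.243, 0.97, -0.0], [0.0, 0.0, -1.0]]
wrist_force: [1.0, 0.1, -0.2]
gripper_width: -0.001
t 4.55 uvz mm [ -3.3   0.2 140.3] F uvz [ 1.   -0.17 -0.2 ] w -0.0006085974220398555
time_s: 4.95
tcp_pos: [0.5838, 0.0308, 0.1405]
ee_rot: [[-0.97, -0.243, 0.0], [-0.243, 0.97, 0.0], [-0.0, 0.0, -1.0]]
wrist_force: [1.0, 0.1, 0.9]
gripper_width: 0.012
t 4.95 uvz mm [ -7.1   0.2 140.5] F uvz [ 0.95 -0.15  0.87] w 0.011771851466439871
```

```bash
python3 -m crank '[[1,[0.01,0,0],[0,0,0]],[1,[0.01,0,0.01],[0,0,0]],[1,[0.01,0,0],[0,0,0]]]' >/dev/null
python3 m.py
```

```text
t 5.25 uvz mm [-10.2   0.2 139.5] F uvz [ 0.26 -0.4  -0.49] w 0.003325210788809189
```

```bash
python3 -m crank '[[1,[0.01,0,0],[0,0,0]],[1,[0.01,0,0.01],[0,0,0]],[1,[0.01,0,0],[0,0,0]]]' >/dev/null
python3 m.py
```

```text
t 5.55 uvz mm [-13.2   0.2 138.4] F uvz [ 0.95  0.58 -0.06] w 0.005456530814894798
```

```bash
python3 -c "from station import r;import cv2;cv2.imwrite('pics/s1.png',cv2.resize(r.capture('side')['img'][150:260,250:350],None,fx=5,fy=5))"
```

```text
(no output)
```

View pics/s1.png

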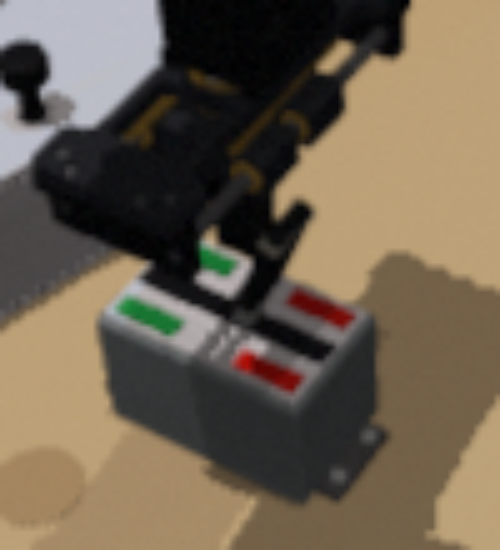

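```bash
python3 -m crank '[[1,[0.01,0,0],[0,0,0]],[1,[0.01,0,0.01],[0,0,0]],[1,[0,0,0],[0,0,0]]]' >/dev/null
python3 m.py
```

```text
t 5.9 uvz mm [-15.3   0.2 137.4] F uvz [-0.18 -0.3   0.01] w 0.005179896383559151
```

```bash
python3 -m crank '[[1,[0.01,0,0],[0,0,0]],[1,[0.01,0,0.01],[0,0,0]],[1,[0,0,0],[0,0,0]]]' >/dev/null
python3 m.py
```

```text
t 6.2 uvz mm [-17.3   0.2 136.4] F uvz [ 0.54 -0.41  0.56] w 0.005925381542964443
```

```bash
python3 -m crank '[[1,[0.01,0,0],[0,0,0]],[1,[0.01,0,0.01],[0,0,0]],[1,[0,0,0],[0,0,0]]]' >/dev/null
python3 m.py
```

```text
t 6.5 uvz mm [-19.3   0.2 135.4] F uvz [0.01 0.57 0.09] w 0.004169873144966431
```

```bash
python3 -m crank '[[1,[0.01,0,0],[0,0,0]],[1,[0.01,0,0.01],[0,0,0]],[1,[0,0,0],[0,0,0]]]' >/dev/null
python3 m.py
```

```text
t 6.8 uvz mm [-2.130e+01  1.000e-01  1.344e+02] F uvz [ 0.25 -0.15 -0.31] w 0.007587655837082652
```

```bash
python3 -m crank '[[1,[0.01,0,0],[0,0,0]],[1,[0.01,0,0.01],[0,0,0]],[1,[0,0,0],[0,0,0]]]' >/dev/null
python3 m.py
```

```text
t 7.1 uvz mm [-2.340e+01  1.000e-01  1.334e+02] F uvz [0.12 0.15 0.88] w 0.003922727849475614
```

```bash
python3 -m crank '[[1,[0.01,0,0],[0,0,0]],[1,[0.01,0,0.01],[0,0,0]],[1,[0,0,0],[0,0,0]]]' >/dev/null
python3 m.py
```

```text
t 7.4 uvz mm [-2.530e+01  1.000e-01  1.324e+02] F uvz [-0.24  0.2  -0.46] w 0.005295924028845882
```

```bash
cat > g.py <<'E'
import subprocess,sys
import runpy; sys.argv=["m.py"]; g=runpy.run_path("m.py"); f=g["f"][:2]@g["u"]; sys.exit(1 if abs(f)>2.0 else 0)
E
python3 -m crank '[[1,[0.01,0,0.01],[0,0,0]],[1,[0.01,0,0],[0,0,0]]]' >/dev/null; python3 g.py &&
python3 -m crank '[[1,[0.01,0,0.01],[0,0,0]],[1,[0.01,0,0],[0,0,0]]]' >/dev/null&& python3 g.py &&
python3 -m crank '[[1,[0.01,0,0.01],[0,0,0]],[1,[0.01,0,0],[0,0,0]]]' >/dev/null&& python3 g.py
```

```text
t 7.6 uvz mm [-2.720e+01  1.000e-01  1.313e+02] F uvz [0.31 0.65 0.59] w 0.0038394923710468576
t 7.8 uvz mm [-2.920e+01  1.000e-01  1.303e+02] F uvz [0.21 0.15 0.47] w 0.004482277001636686
t 8.0 uvz mm [-31.2   0.2 129.3] F uvz [ 1.21  0.24 -0.7 ] w 0.007342287781633184
```

```bash
python3 -m crank '[[1,[0.01,0,0.01],[0,0,0]],[1,[0.005,0,0],[0,0,0]]]' >/dev/null; python3 g.py &&
python3 -m crank '[[1,[0.01,0,0.01],[0,0,0]],[1,[0.005,0,0],[0,0,0]]]' >/dev/null&& python3 g.py &&
python3 -m crank '[[1,[0.01,0,0.01],[0,0,0]],[1,[0.005,0,0],[0,0,0]]]' >/dev/null&& python3 g.py&&
python3 -m crank '[[1,[0.01,0,0.01],[0,0,0]],[1,[0.005,0,0],[0,0,0]]]' >/dev/null&& python3 g.py; python3 m.py p4.png
```

```text
t 8.2 uvz mm [-3.280e+01  1.000e-01  1.284e+02] F uvz [ 0.34 -0.28 -0.28] w 0.004859781695419285
t 8.4 uvz mm [-3.420e+01  1.000e-01  1.274e+02] F uvz [0.61 0.45 0.17] w 0.0045405606127223545
t 8.6 uvz mm [-3.570e+01  1.000e-01  1.264e+02] F uvz [ 0.22 -0.88  1.12] w 0.0032910545736287533
t 8.8 uvz mm [-3.730e+01  1.000e-01  1.253e+02] F uvz [ 0.96 -0.03 -0.19] w 0.003199030080377033
t 8.8 uvz mm [-3.730e+01  1.000e-01  1.253e+02] F uvz [ 0.96 -0.03 -0.19] w 0.003199030080377033
yellow [(array([303. , 239.5]), np.int32(6))]
```

View pics/p4.png

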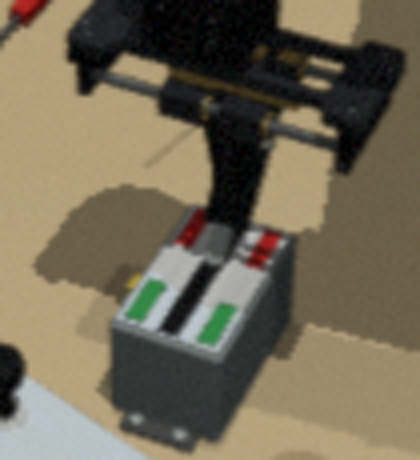

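```bash
cat > g.py <<'E'
import sys
import runpy; sys.argv=["m.py"]; g=runpy.run_path("m.py"); fu=g["f"][:2]@g["u"]; fz=g["f"][2]; n=.75*fu+.66*fz; print("Fn",round(float(n),2)); sys.exit(1 if max(n,fu)>2.0 else 0)
E
python3 -m crank '[[1,[0.005,0,0.005],[0,0,0]],[1,[0.005,0,0.005],[0,0,0]]]' >/dev/null; python3 g.py &&
python3 -m crank '[[1,[0.005,0,0.005],[0,0,0]],[1,[0.005,0,0.005],[0,0,0]]]' >/dev/null; python3 g.py &&
python3 -m crank '[[1,[0.005,0,0.005],[0,0,0]],[1,[0.005,0,0.005],[0,0,0]]]' >/dev/null; python3 g.py &&
python3 -m crank '[[1,[0.005,0,0.005],[0,0,0]],[1,[0.005,0,0.005],[0,0,0]]]' >/dev/null; python3 g.py
```

```text
t 9.05 uvz mm [-3.810e+01  1.000e-01  1.245e+02] F uvz [-0.26 -1.05  0.23] w 0.0029021065479925344
Fn -0.04
t 9.25 uvz mm [-3.900e+01  1.000e-01  1.236e+02] F uvz [-0.07 -0.6   1.65] w 0.00557947389417122
Fn 1.04
t 9.45 uvz mm [-3.95e+01  1.00e-01  1.23e+02] F uvz [0.96 0.28 3.27] w 0.003108411075950766
Fn 2.88
t 9.45 uvz mm [-3.95e+01  1.00e-01  1.23e+02] F uvz [0.96 0.28 3.27] w 0.003108411075950766
Fn 2.88
```

```bash
cat > t.py <<'E'
import runpy,sys; sys.argv=["m.py"]; g=runpy.run_path("m.py"); from h import *
r=g["r"];T=g["T"];c=g["c"];u=g["u"]
a=r.capture("scene"); b=blobs(a,(290,225,315,260),"yellow",1)
M=[]
for s in [g["s"],r.sense()]:
    f=s["wrist_force"];T=s["tcp_pos"];ue=(T[:2]-c)@u-.0095
    M.append((f[:2]@u)*(T[2]-.062)-f[2]*ue)
print("M",np.round(M,3),"yellow px",sum(n for _,n in b))
E
python3 t.py
python3 -m crank '[[1,[0.003,0,0.002],[0,0,0]],[1,[0,0,0],[0,0,0]]]' >/dev/null; python3 t.py
```

```text
t 9.45 uvz mm [-3.95e+01  1.00e-01  1.23e+02] F uvz [0.96 0.28 3.27] w 0.003108411075950766
M [0.219 0.142] yellow px 6
t 9.7 uvz mm [-3.980e+01  1.000e-01  1.228e+02] F uvz [0.61 0.72 2.99] w 0.002034564401025484
M [0.184 0.234] yellow px 6
```

```bash
python3 -m crank '[[1,[0.004,0,0.003],[0,0,0]],[1,[0,0,0],[0,0,0]]]' >/dev/null; python3 t.py
```

```text
t 9.95 uvz mm [-4.030e+01  1.000e-01  1.223e+02] F uvz [ 0.77 -0.23  4.57] w 0.003593659011658193
M [0.274 0.226] yellow px 6
```

```bash
python3 -m crank '[[1,[0.003,0,0.003],[0,0,0]],[1,[0,0,0],[0,0,0]]]' >/dev/null; python3 t.py
```

```text
t 10.2 uvz mm [-4.07e+01  1.00e-01  1.22e+02] F uvz [1.55 0.49 4.99] w 0.008027141874638374
M [0.343 0.304] yellow px 6
```

```bash
python3 -m crank '[[1,[0.004,0,0.002],[0,0,0]],[1,[0,0,0],[0,0,0]]]' >/dev/null; python3 t.py
```

```text
t 10.45 uvz mm [-4.090e+01  1.000e-01  1.218e+02] F uvz [1.12 0.15 4.8 ] w 0.003361420543204873
M [0.309 0.363] yellow px 6
```

```bash
python3 -m crank '[[1,[0.003,0,0.001],[0,0,0]],[1,[0,0,0],[0,0,0]]]' >/dev/null; python3 t.py
```

```text
t 10.7 uvz mm [-4.100e+01  1.000e-01  1.218e+02] F uvz [3.38 0.14 5.43] w 0.007311408692396198
M [0.476 0.386] yellow px 6
```

```bash
python3 -m crank '[[1,[0.002,0,0.001],[0,0,0]],[1,[0,0,0],[0,0,0]]]' >/dev/null; python3 t.py
```

```text
t 10.95 uvz mm [-4.100e+01  1.000e-01  1.218e+02] F uvz [2.47 0.7  5.01] w 0.005649634843827912
M [0.4  0.39] yellow px 6
```

```bash
python3 -m crank '[[1,[0.002,0,0.001],[0,0,0]],[1,[0,0,0],[0,0,0]]]' >/dev/null; python3 t.py
```

```text
t 11.2 uvz mm [-4.110e+01  1.000e-01  1.218e+02] F uvz [ 2.69 -0.97  5.61] w 0.007899143902925811
M [0.444 0.408] yellow px 6
```

```bash
python3 -m crank '[[1,[0.003,0,0.002],[0,0,0]],[1,[0,0,0],[0,0,0]]]' >/dev/null; python3 t.py
```

```text
t 11.45 uvz mm [-4.180e+01  1.000e-01  1.213e+02] F uvz [ 2.79 -0.58  5.01] w 0.001143042039256351
M [0.422 0.418] yellow px 6
```

```bash
python3 -m crank '[[1,[0.002,0,0.002],[0,0,0]],[1,[0,0,0],[0,0,0]]]' >/dev/null; python3 t.py
```

```text
t 11.7 uvz mm [-4.220e+01  1.000e-01  1.209e+02] F uvz [ 3.04 -0.47  4.56] w 0.003712624426033277
M [0.415 0.407] yellow px 6
```

```bash
python3 m.py p5.png
```

```text
t 11.75 uvz mm [-4.230e+01  1.000e-01  1.209e+02] F uvz [ 3.18 -0.17  4.24] w 0.00849483906008865
yellow [(array([303. , 239.5]), np.int32(6))]
```

View pics/p5.png

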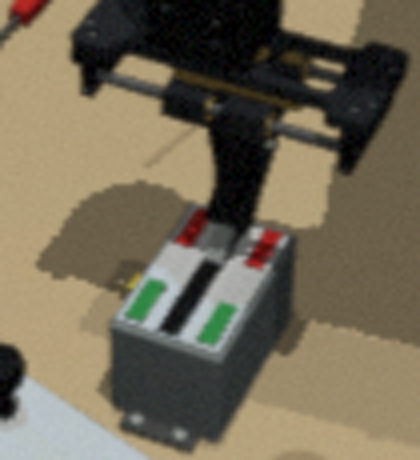

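```bash
python3 -m crank '[[1,[0.003,0,0.002],[0,0,0]],[1,[0,0,0],[0,0,0]]]' >/dev/null; python3 t.py
```

```text
t 12.0 uvz mm [-4.310e+01  1.000e-01  1.203e+02] F uvz [3.14 0.12 3.35] w 0.0032587568540051563
M [0.359 0.329] yellow px 0
```

```bash
python3 -m crank '[[1,[0.003,0,0.002],[0,0,0]],[1,[0,0,0],[0,0,0]]]' >/dev/null; python3 t.py
```

```text
t 12.25 uvz mm [-4.340e+01  1.000e-01  1.202e+02] F uvz [ 3.52 -0.46  1.72] w -0.0017847631379442962
M [0.296 0.315] yellow px 0
```

```bash
python3 m.py p6.png
```

```text
t 12.3 uvz mm [-4.340e+01  1.000e-01  1.202e+02] F uvz [ 3.4  -0.19  2.2 ] w 0.007586292101560723
yellow []
```

View pics/p6.png

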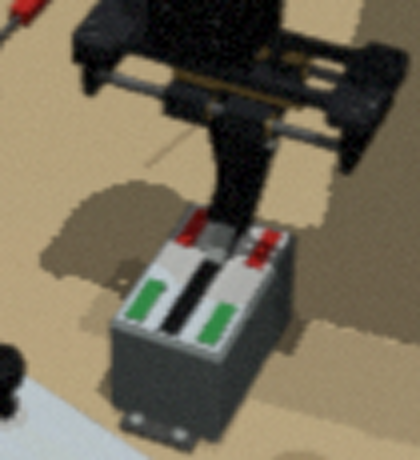

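```bash
python3 -m crank '[[1,[-0.2,0,-0.05],[0,0,0]],[1,[-0.1,0,-0.3],[0,0,0]],[1,[0,0,-0.4],[0,0,0]],[1,[0,0,-0.3],[0,0,0]],[1,[0.4,0,0],[0,0,0]],[1,[0.4,0,0],[0,0,0]],[1,[0.4,0,0],[0,0,0]],[1,[0,0,0],[0,0,0]]]'
python3 m.py p7.png
```

```text
time_s: 13.15
tcp_pos: [0.4543, -0.0017, 0.2237]
ee_rot: [[-0.97, -0.242, -0.009], [-0.242, 0.97, -0.001], [0.009, 0.002, -1.0]]
wrist_force: [0.7, 0.2, 0.1]
gripper_width: 0.007
t 13.15 uvz mm [-140.7   -0.3  223.7] F uvz [0.75 0.06 0.11] w 0.007481890621921245
yellow []
```

View pics/p7.png

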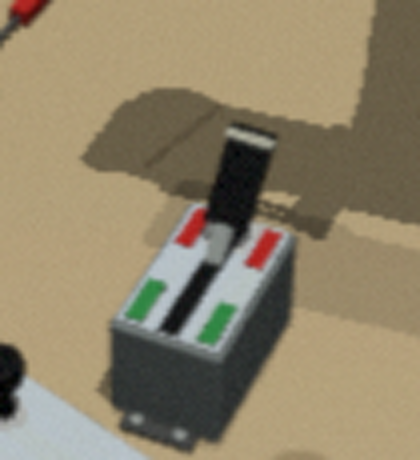

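```bash
python3 -m crank '[[1,[0,0,0.4],[0,0,0]],[1,[0,0,0.4],[0,0,0]],[1,[0,0,0.23],[0,0,0]],[1,[0,0,0],[0,0,0]],[1,[0,0,0],[0,0,0]]]'
python3 m.py p8.png
python3 -c "from station import r;import cv2;cv2.imwrite('pics/s2.png',cv2.resize(r.capture('side')['img'][130:260,250:370],None,fx=4,fy=4))"
```

```text
time_s: 13.7
tcp_pos: [0.4616, 0.0001, 0.1222]
ee_rot: [[-0.97, -0.243, -0.002], [-0.243, 0.97, -0.001], [0.002, -0.001, -1.0]]
wrist_force: [-0.5, 0.3, 1.0]
gripper_width: 0.003
t 13.7 uvz mm [-133.1   -0.4  122.2] F uvz [-0.46  0.4   0.96] w 0.0030712678733622765
yellow []
```

View pics/s2.png

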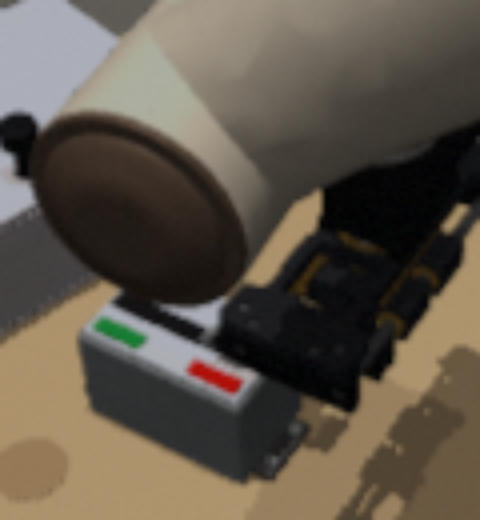

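```bash
python3 -m crank '[[1,[-0.1,0,0],[0,0,0]],[1,[-0.1,0,0],[0,0,0]],[1,[-0.1,0,0],[0,0,0]],[1,[-0.1,0,0],[0,0,0]],[1,[-0.05,0,-0.02],[0,0,0]],[1,[-0.05,0,-0.02],[0,0,0]],[1,[-0.05,0,-0.02],[0,0,0]],[1,[-0.05,0,-0.02],[0,0,0]]]' >/dev/null
python3 m.py p9.png
```

```text
t 14.6 uvz mm [-7.350e+01 -1.000e-01  1.307e+02] F uvz [-0.98 -1.25  2.18] w 0.007787733847761636
yellow []
```

View pics/p9.png

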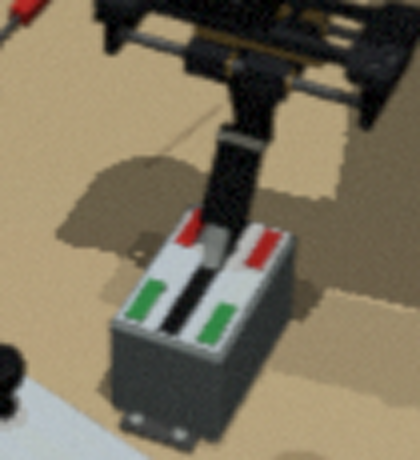

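```bash
cat > g2.py <<'E'
import sys,runpy; sys.argv=["m.py"]; g=runpy.run_path("m.py"); fu=g["f"][:2]@g["u"]; sys.exit(1 if fu<-2.5 else 0)
E
python3 -m crank '[[1,[-0.04,0,0],[0,0,0]],[1,[-0.04,0,0],[0,0,0]],[1,[-0.04,0,0],[0,0,0]],[1,[-0.04,0,0],[0,0,0]]]' >/dev/null; python3 g2.py &&
python3 -m crank '[[1,[-0.04,0,0],[0,0,0]],[1,[-0.04,0,0],[0,0,0]],[1,[-0.04,0,0],[0,0,0]],[1,[-0.04,0,0],[0,0,0]]]' >/dev/null && python3 g2.py &&
python3 -m crank '[[1,[-0.04,0,0],[0,0,0]],[1,[-0.04,0,0],[0,0,0]],[1,[-0.04,0,0],[0,0,0]],[1,[-0.04,0,0],[0,0,0]]]' >/dev/null && python3 g2.py; python3 m.py p10.png
```

```text
t 15.05 uvz mm [-5.670e+01  1.000e-01  1.304e+02] F uvz [ 0.06 -0.36  0.63] w 0.006645833439195295
t 15.45 uvz mm [-4.080e+01  1.000e-01  1.304e+02] F uvz [-0.24 -0.08 -0.26] w 0.00866521458316592
t 15.85 uvz mm [-2.480e+01  1.000e-01  1.304e+02] F uvz [-0.91  0.12 -0.48] w 0.002332221072891708
t 15.85 uvz mm [-2.480e+01  1.000e-01  1.304e+02] F uvz [-0.91  0.12 -0.48] w 0.002332221072891708
yellow []
```

View pics/p10.png

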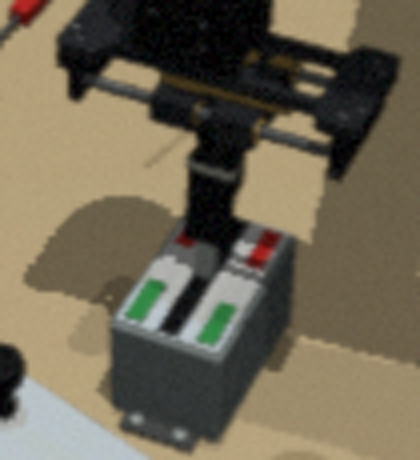

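```bash
python3 -m crank '[[1,[-0.03,0,0],[0,0,0]],[1,[-0.03,0,0],[0,0,0]],[1,[-0.02,0,0],[0,0,0]],[1,[-0.02,0,0],[0,0,0]]]' >/dev/null; python3 g2.py &&
python3 -m crank '[[1,[-0.02,0,0],[0,0,0]],[1,[-0.02,0,0],[0,0,0]]]' >/dev/null && python3 g2.py &&
python3 -m crank '[[1,[-0.02,0,0],[0,0,0]],[1,[-0.02,0,0],[0,0,0]]]' >/dev/null && python3 g2.py &&
python3 -m crank '[[1,[-0.02,0,0],[0,0,0]],[1,[-0.02,0,0],[0,0,0]]]' >/dev/null && python3 g2.py &&
python3 -m crank '[[1,[-0.02,0,0],[0,0,0]],[1,[-0.02,0,0],[0,0,0]]]' >/dev/null && python3 g2.py &&
python3 -m crank '[[1,[-0.02,0,0],[0,0,0]],[1,[-0.02,0,0],[0,0,0]]]' >/dev/null && python3 g2.py &&
python3 -m crank '[[1,[-0.02,0,0],[0,0,0]],[1,[-0.02,0,0],[0,0,0]]]' >/dev/null && python3 g2.py &&
python3 -m crank '[[1,[-0.02,0,0],[0,0,0]],[1,[-0.02,0,0],[0,0,0]]]' >/dev/null && python3 g2.py &&
python3 -m crank '[[1,[-0.02,0,0],[0,0,0]],[1,[-0.02,0,0],[0,0,0]]]' >/dev/null && python3 g2.py &&
python3 -m crank '[[1,[-0.02,0,0],[0,0,0]],[1,[-0.02,0,0],[0,0,0]]]' >/dev/null && python3 g2.py
```

```text
t 16.3 uvz mm [-15.3   0.2 130.4] F uvz [-0.51 -0.    0.3 ] w 0.006407717864330762
t 16.5 uvz mm [-11.2   0.2 130.4] F uvz [-0.54  0.2   0.64] w 0.00577617734738545
t 16.7 uvz mm [ -7.2   0.2 130.3] F uvz [ 0.05  0.15 -0.3 ] w 0.003546218364486689
t 16.9 uvz mm [ -3.3   0.2 130.2] F uvz [-0.74 -0.46 -0.22] w 0.006436958872672899
t 17.1 uvz mm [  0.9   0.2 130.3] F uvz [-0.34  0.06 -0.34] w 0.0058648477971134216
t 17.3 uvz mm [  5.    0.2 130.4] F uvz [-0.71 -0.09 -0.28] w 0.0039121640127076
t 17.5 uvz mm [  9.    0.3 130.4] F uvz [-1.13 -1.01 -0.26] w 0.006724025851593983
t 17.7 uvz mm [ 13.    0.3 130.4] F uvz [-0.61  1.19  0.21] w 0.007986067416161818
t 17.9 uvz mm [ 17.    0.3 130.4] F uvz [-0.39  0.21  0.41] w 0.0074249414788229275
t 18.1 uvz mm [ 21.    0.3 130.4] F uvz [-1.28 -0.19 -0.32] w 0.00493312948857591
```

```bash
python3 -m crank '[[1,[-0.01,0,0],[0,0,0]],[1,[-0.01,0,0],[0,0,0]],[1,[-0.01,0,0],[0,0,0]]]' >/dev/null; python3 g2.py &&
python3 -m crank '[[1,[-0.01,0,0],[0,0,0]],[1,[-0.01,0,0],[0,0,0]],[1,[-0.01,0,0],[0,0,0]]]' >/dev/null; python3 g2.py &&
python3 -m crank '[[1,[-0.01,0,0],[0,0,0]],[1,[-0.01,0,0],[0,0,0]]]' >/dev/null && python3 g2.py &&
python3 -m crank '[[1,[-0.01,0,0],[0,0,0]],[1,[-0.005,0,0],[0,0,0]]]' >/dev/null && python3 g2.py && 
python3 -m crank '[[1,[-0.01,0,0],[0,0,0]],[1,[-0.005,0,0],[0,0,0]]]' >/dev/null && python3 g2.py ; python3 m.py p11.png
```

```text
t 18.4 uvz mm [ 23.8   0.3 130.4] F uvz [ 0.13 -0.92  0.29] w 0.005763589453800896
t 18.7 uvz mm [ 26.8   0.3 130.4] F uvz [-0.74 -0.15 -1.21] w 0.005302290996322746
t 18.9 uvz mm [ 28.9   0.3 130.4] F uvz [-0.16  0.3   0.22] w 0.0034734426860123214
t 19.1 uvz mm [ 30.4   0.3 130.4] F uvz [ 0.48 -0.28  0.5 ] w 0.004161151222499877
t 19.3 uvz mm [ 31.9   0.4 130.4] F uvz [-0.86 -0.74 -0.16] w 0.0070410459486525325
t 19.3 uvz mm [ 31.9   0.4 130.4] F uvz [-0.86 -0.74 -0.16] w 0.0070410459486525325
yellow []
```

View pics/p11.png

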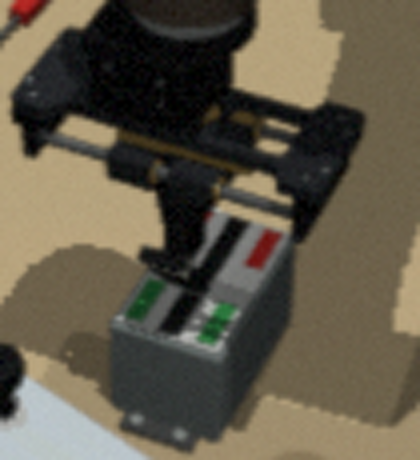

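Lever leans well to green. I'll continue in small steps to the on stop.

```bash
cat > g3.py <<'E'
import sys,runpy; sys.argv=["m.py"]; g=runpy.run_path("m.py"); f=g["f"]; fu=f[:2]@g["u"]; n=-.8*fu+.6*f[2]; print("Fn",round(float(n),2)); sys.exit(1 if n>2.2 or fu<-2.5 else 0)
E
python3 -m crank '[[1,[-0.005,0,0.002],[0,0,0]],[1,[-0.005,0,0.002],[0,0,0]]]' >/dev/null; python3 g3.py &&
python3 -m crank '[[1,[-0.005,0,0.002],[0,0,0]],[1,[-0.005,0,0.002],[0,0,0]]]' >/dev/null; python3 g3.py &&
python3 -m crank '[[1,[-0.005,0,0.002],[0,0,0]],[1,[-0.005,0,0.002],[0,0,0]]]' >/dev/null; python3 g3.py &&
python3 -m crank '[[1,[-0.005,0,0.002],[0,0,0]],[1,[-0.005,0,0.002],[0,0,0]]]' >/dev/null; python3 g3.py &&
python3 -m crank '[[1,[-0.005,0,0.002],[0,0,0]],[1,[-0.005,0,0.002],[0,0,0]]]' >/dev/null; python3 g3.py
```

```text
t 19.55 uvz mm [ 32.8   0.3 130. ] F uvz [-1.35  0.82 -0.38] w 0.005820356163031804
Fn 0.86
t 19.75 uvz mm [ 33.6   0.3 129.5] F uvz [-0.68 -0.32  0.84] w 0.0017083330860023945
Fn 1.05
t 19.95 uvz mm [ 34.3   0.3 129.1] F uvz [-1.58  0.63  0.24] w 0.007358868540452569
Fn 1.41
t 20.15 uvz mm [ 35.1   0.4 128.6] F uvz [-3.57 -0.23  0.75] w 0.004394067811924973
Fn 3.31
t 20.15 uvz mm [ 35.1   0.4 128.6] F uvz [-3.57 -0.23  0.75] w 0.004394067811924973
Fn 3.31
```

```bash
python3 -m crank '[[1,[0.15,0,0],[0,0,0]],[1,[0.3,0,0],[0,0,0]],[1,[0.2,0,-0.2],[0,0,0]],[1,[0.2,0,-0.4],[0,0,0]],[1,[0.4,0,-0.4],[0,0,0]],[1,[0.4,0,0],[0,0,0]],[1,[0.2,0,0],[0,0,0]],[1,[0,0,0],[0,0,0]]]'
python3 m.py p12.png
python3 - <<'E'
from station import r
from h import *
a=r.capture("side");cv2.imwrite('pics/s3.png',cv2.resize(a['img'][150:260,240:350],None,fx=4,fy=4)); cv2.imwrite('pics/sc3.png',r.capture("scene")["img"])
E
```

```text
time_s: 20.95
tcp_pos: [0.4491, -0.003, 0.2254]
ee_rot: [[-0.97, -0.243, 0.004], [-0.243, 0.97, 0.002], [-0.004, 0.001, -1.0]]
wrist_force: [0.2, -0.0, -1.1]
gripper_width: 0.004
t 20.95 uvz mm [-146.    -0.3  225.4] F uvz [ 0.24 -0.08 -1.11] w 0.0035920938541189468
yellow []
```

View pics/p12.png

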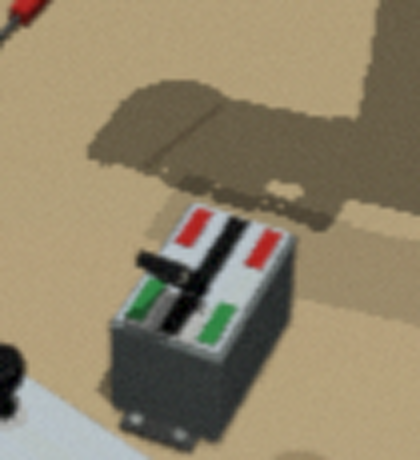

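View pics/s3.png

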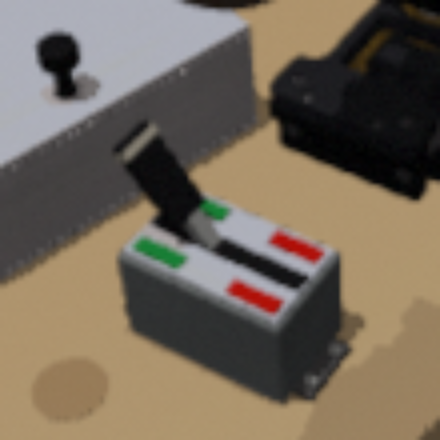

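View pics/sc3.png

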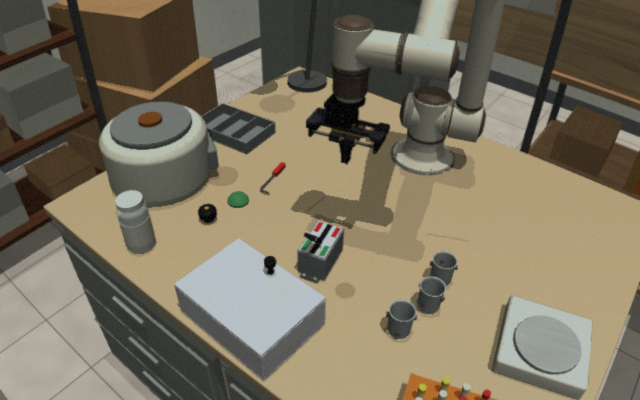

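Run:
```python
from station import r
from h import *
a=r.capture("scene");b=r.capture("side")
c=np.array([.5908,.0323]);u=np.array([.9709,.2396])
x,e=tri([ray(a,(270+160/4,170+258/4)),ray(b,(240+134/4,150+137/4))]);d=(x[:2]-c)@u
print(x,e,d,np.arctan2(d,x[2]-.062))
th=.64
for th in(.55,.65):print(th,[proj(k,np.r_[c+u*.11*np.sin(th),.062+.11*np.cos(th)]) for k in(a,b)])
```

```text
[0.65212783 0.04742419 0.14710833] [np.float64(9.507343022483166e-05), np.float64(9.507343022476383e-05)] 0.06316694090923405 0.6384868748800485
0.55 [array([311.03574615, 230.23995656]), array([274.92735624, 182.51808327])]
0.65 [array([309.35346001, 234.6261465 ]), array([272.24976355, 183.0744961 ])]
```

The lever's free end measures at 0.64 rad (above 0.58), the tab is in, and the robot is clear. I'm handing the job in.

```bash
python3 -c "
from station import r
print(r.finish_job())"
```

```text
the job is handed in; nothing more can be done
None
```

The cutout is reset, its lever is thrown over to on, and the job was handed in at about 21 s of the 67 s allowed.

- **Reset:** I pushed the lever to the off side with the shut fingers and felt the sprung stop. I then went on in steps of about 0.3 mm until the catch let go. My moment readings stayed below about 0.48 Nm. They had dropped to roughly 0.3–0.4 Nm by the time the yellow tab snapped in, as the scene camera showed.
- **On:** I then pushed the lever from the other side. It swung over without catching until I felt the on stop, where I stopped at about 3.3 N (roughly 0.26 Nm) and backed off.
- **Last checks:** With the robot clear, the two camera views put the lever at about 0.64 rad, above the 0.58 that counts as on. The tab was in and the bystanders looked unmoved.
- **Uncertainty:** Single force readings were noisy by about 0.5 N, so the moments are good to only about 0.05 Nm. No check failed.

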